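# Hold the inspection box's mirror cover at the set angle

### The job

Take the flat cover of the inspection box by the bar handle on its front, swing it up smoothly until it lies in line with the pointer blade that is clamped to the arc on the box's left side, and stay there holding it: the cover is heavy and falls shut if let go, so finish with the handle still in the gripper and the cover still. Do not fling or drop the cover, leave the pointer where it is set, and do not disturb the tape roll, bottle and solder spool beside the box.

Things in the scene. Friction and masses are not known exactly. Their poses are not given: they have to be found in the camera images.
- box: The inspection box: grey tray 160 (x) x 200 (y) x 68 mm high, a white module inside, fixed to the bench. Origin: centre of its underside, on the bench. x axis from the front (handle) to the rear (hinge), y to its left, z up. A steel arc, radius 105 mm about the hinge line, 4 mm thick, stands at y = +112 mm and rises 111 mm above the hinge line. Position and yaw (to 0.35 rad either way) vary.
- cover (a joint): Angle of the cover in rad: 0 closed (level, as at the start), grows as its front edge rises, stop at 1.5. The cover is an aluminium plate 155 x 200 x 4 mm with a mirror inside, 0.28 to 0.56 kg. It turns almost freely about the hinge line at the rear of the box, in the box's x-z plane, and falls shut from any angle if let go.
- cover_hinge (a point): Point on the hinge line, middle of the cover's rear edge: 75 mm behind the box's origin, 70 mm above the bench. The hinge line runs along the box's y axis. The point's axes turn with the cover and are those of the box when it is closed; the cover reaches out along its -x.
- grip: Bar of the handle: rubber sleeve 14 mm thick, 114 mm long along the box's y, origin at its centre; turns freely about its length, so the gripper need not turn with the cover. In the cover's plane, 210 mm from the hinge line, on 8 mm steel arms 140 mm apart from the cover's front edge; clear gap of 46 mm between bar and cover edge. Closed, it is 70 mm above the bench, nothing under it.
- pointer (a joint): Angle in rad to which the pointer is set, counted like the cover's: 0 level, growing upward about the same hinge line. The cover is in line with the pointer when the two angles are equal. Set between 0.4 and 1.25; held stiffly by a clamp, not to be moved.
- pointer_tip (a point): Outer end of the pointer, a brass blade 75 mm long and 6 mm thick that points straight away from the hinge line, 122 mm to the left of the box's middle, its outer end 167 mm from the hinge line. A dark clamp with a round screw head holds it to the steel arc. The point's -x axis points out along the blade.
- cover_edge (a point): Left front corner of the cover plate, 157 mm from the hinge line and 100 mm left of the middle. The point's -x axis points out along the cover.
- tape: Bystander: black tape roll lying flat, 63 mm across, 19 mm high, left of the box. Origin: centre of its underside.
- bottle: Bystander: white squeeze bottle with red cap, 54 mm across, 156 mm high, right of the box. Origin: centre of its underside.
- spool: Bystander: solder spool standing on its flange, 55 mm across, 40 mm high, left of the box towards the rear. Origin: centre of its underside. Beyond it, to the left and rear, an overhead shelf hangs about 0.36 m above the bench, its near corner about 0.55 m ahead of and 0.25 m left of the robot: bring the arm to the box round the robot's side of it.

How it is judged (in metres and radians):
On the way:
1. the cover is being lifted by its handle (value of joint cover above 0.15 rad and contact force between the fingers and grip above 0.5 N), for 0.2 s.
At the end, for the whole second after the job is handed in: The cover stands within 0.06 rad (3.5 degrees) of the pointer, still (under 0.1 rad/s), with the gripper's fingers holding the bar of its handle (over 0.5 N); the bystanders are within 20 mm of where they stood (angle between the x axis of cover_edge and the x axis of pointer_tip, either way round below 0.06 rad and contact force between the fingers and grip above 0.5 N and velocity of joint cover between -0.1 and 0.1 rad/s and distance of each of bottle, tape, spool from where it was at the start of the episode below 0.02 m); the arm keeps its last pose, push and grip.
It fails at once if the cover is flung or dropped (faster than 3 rad/s) (velocity of joint cover above 3 rad/s or velocity of joint cover below -3 rad/s).
It fails at once if the pointer's tip is moved by more than 6 mm (distance of pointer_tip from where it was at the start of the episode above 0.006 m).
It fails at once if a bystander is pushed more than 20 mm or tipped (distance of any of tape, bottle, spool from where it was at the start of the episode above 0.02 m or angle between bottle's own z axis and vertical above 0.3 rad).
It also fails if it takes over 38 s, if anything falls off the work surface, if the arm or the gripper's body presses on something with over 40 N, if the wrist force passes 120 N, or if a joint passes its speed limit or range.

### The arm

A 7-joint arm with a two-finger parallel gripper is mounted at the origin on a cart in front of the work surface, level with it; the furniture and walls round the work are solid. World frame = base frame: x ahead of the robot, y to its left, z up, the work surface at z = 0. Lengths are in mm, angles in rad, forces in N, time in s.
With the tool pointing down it reaches from about 400 to 925 mm from the base axis. Payload 4.1 kg.
Tool frame: the origin (TCP) lies midway between the tips of the shut fingers; the grasp point (between the pads) lies 19 mm behind it (env.pinch_z is the distance from the TCP to the grasp point, in mm); z points along the fingers, y is the line along which they close (so a half turn about z gives the same grasp; the last joint's range is limited). The gripper opens to 85 mm and grips with 20 to 120 N. Pads are 22 mm wide; open, the fingers measure 114 mm over their backs; the gripper's body (76 mm by 85 mm) begins 54 mm behind the grasp point. The pads swing forward as they close: fully open they stand 13 mm farther back than shut.
Start: joints at [-1.333, 0.398, 0.045, 1.537, -0.019, 1.207, -0.051], TCP at [214.786, 613.526, 205.347] pointing down, gripper open.
Joint ranges: [-2.82, 2.82], [-0.49, 2.23], [-1.37, 1.46], [0, 2.46], [-1.36, 4.5], [0.23, 2], [-2.94, 2.94]. Speed limits (rad/s): [2.57, 2.57, 3.14, 3.14, 3.14, 3.14, 3.14].

### API

Orientations are given as a unit quaternion [x, y, z, w].
In Python, from bench import env, optics gives the robot as it stands. The module is installed in compiled form; this text tells all that it offers.
- The arm moves only by the tool jog_arm, called after "Request:" by a JSON object that holds its "name" and its "arguments". Schema: {"type":"object","properties":{"moves":{"type":"array","items":{"type":"object","properties":{"rotvec":{"type":"array","items":{"type":"number"},"minItems":3,"maxItems":3},"d":{"type":"array","items":{"type":"number"},"minItems":3,"maxItems":3},"finger_gap":{"type":"number"}},"additionalProperties":false,"required":["finger_gap"]},"minItems":1,"maxItems":8},"clamp_n":{"type":"number"},"only":{"type":"string"},"quiet":{"type":"boolean"},"lines":{"type":"string"}},"required":["moves"],"additionalProperties":false}. moves is a list of rows, 1 to 8 of them, each an object with the fields rotvec (a list: a rotation vector rx, ry, rz in units of 0.25 rad), d (a list: dx, dy, dz in units of 50 mm), finger_gap (the finger opening in mm); a field left out counts as zero (the opening has to be given); each row is the pose to reach, as a shift and turn from the pose commanded when the call began, along the tool's axes at that moment; what a row does not reach only later rows make up. A row lasts 1/10 s, in which the tool goes at most 50 mm and 0.15 rad, less where a joint would pass 70% of its speed; a pose out of reach is approached as far as the arm can. The fingers move at their own pace and stop on an object; clamp_n is the grip in N (left out, the last holds). Time passes only in rows, so rows that do not move let the fingers close. The tool returns the time, the measured TCP pose, the force, the opening and the grip force at its end. only (a regular expression) keeps the lines of the reply that match it, lines (a string "A,B") keeps lines A to B, and quiet returns only ok. Input that does not fit is refused with a message, and nothing moves.
- env.get_obs(): the state, without advancing time (a new reading comes with each control period).
- optics.grab_frame(name): name is "side" or "top" or "wrist"; returns the picture (384x512x3 uint8, blue, green, red); there is no depth.
- optics.camera_model(name): a dict with "K" (3x3 intrinsics, pixels), "distortion" ([k1, k2, p1, p2, k3] as OpenCV has them; the pictures are not rectified), "T" (4x4, takes a point from camera to world coordinates). Camera axes: x right, y up, looking along -z (the intrinsics and any distortion apply to the point x, -y, -z); pixel columns grow to the right and rows downward; lengths in mm; the calibration is good to about 2 mm. A picture is of the moment at which its call begins: read the wrist's pose just before it. camera_model takes no time and is no camera call; for the wrist camera it gives the pose at the moment of the call.
- env.job_done(): hands the job in; it is judged then, once.
The state is a dict: "clock": time; "joint_positions": joint angles; "qd": joint speeds; "tau": joint torques, N m; "tool_pos": TCP position; "orientation": TCP orientation; "ft_force": force on the tool from outside, world axes, zero at the start; "torque": the same for the moment, N m; "width": finger opening in mm; "grasp_force": force on a finger pad.
Only numpy, scipy, OpenCV 4.12 (cv2) and the standard library are available. Lean on these libraries where they do the work, as an engineer would, in place of code of your own. Each camera call takes 0.05 s, during which the arm holds its last target. There are 200 camera calls.

## Working session

There is one attempt and no reset: what is moved stays moved. The work goes in short steps, Python scripts to look and compute and a tool call to move; the robot and the scene stay as the last step left them, time stands still between calls to the robot, and variables do not carry over. Pictures are saved under pics/ and viewed, at most 10 in all, crops included, and the job is handed in when it is done.

```bash
mkdir -p pics
```

Run:
```python
from bench import env, optics
import cv2,numpy as np
o=env.get_obs()
print({k:np.round(v,3) for k,v in o.items()}, env.pinch_z)
for n in("side","top"):
    cv2.imwrite(f"pics/{n}0.png",optics.grab_frame(n))
    m=optics.camera_model(n);print(n,np.round(m["K"],1).tolist(),m["distortion"],np.round(m["T"],3).tolist())
```

```text
{'clock': np.float64(0.0), 'joint_positions': array([-1.333,  0.399,  0.045,  1.538, -0.019,  1.207, -0.051]), 'qd': array([-0.   ,  0.001,  0.001, -0.   , -0.001, -0.001,  0.   ]), 'tau': array([ 1.0000e-03, -4.7511e+01,  1.3650e+00, -2.5422e+01,  1.2000e-02,
        9.0000e-03,  0.0000e+00]), 'tool_pos': array([214.548, 612.836, 204.241]), 'orientation': array([ 0.168,  0.986, -0.001, -0.   ]), 'ft_force': array([ 0.06 , -0.281, -0.86 ]), 'torque': array([ 0.009,  0.015, -0.03 ]), 'grasp_force': np.float64(0.0), 'width': np.float64(85.162)} 18.700000000000003
side [[474.5, 0.0, 254.8], [0.0, 474.5, 190.7], [0.0, 0.0, 1.0]] [-0.17039455  0.          0.          0.          0.        ] [[-0.971, 0.21, -0.115, 501.737], [-0.239, -0.846, 0.476, 367.194], [0.002, 0.49, 0.872, 888.46], [0.0, 0.0, 0.0, 1.0]]
top [[414.7, 0.0, 257.4], [0.0, 414.7, 192.4], [0.0, 0.0, 1.0]] [-0.11838267  0.          0.          0.          0.        ] [[-0.011, 0.981, -0.192, 433.971], [-1.0, -0.01, 0.006, -91.724], [0.004, 0.192, 0.981, 1058.671], [0.0, 0.0, 0.0, 1.0]]
```

View pics/side0.png

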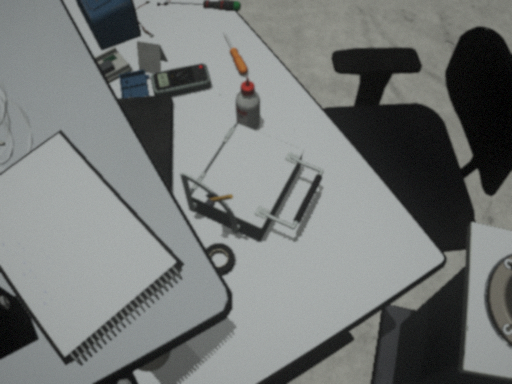

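View pics/top0.png

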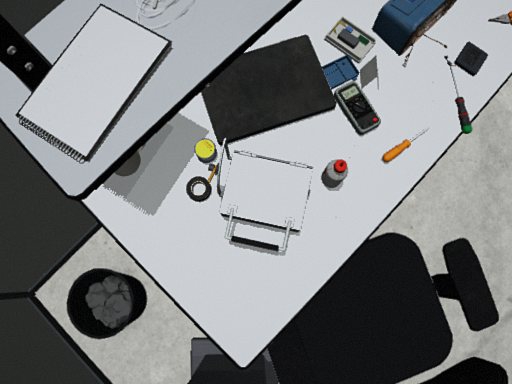

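Side view: the bar runs about (297,222)–(320,178) and the brass pointer is near (220,198). Top view: the dark bar runs (232,240)–(278,248), the pointer is near (212,172), the tape is at (199,188), the spool at (205,150) and the bottle at (335,173). Next I'll enlarge both views.

Run:
```python
import cv2
t=cv2.imread("pics/top0.png")[130:260,180:350];s=cv2.imread("pics/side0.png")[115:245,170:340]
for n,c in(("tc",t),("sc",s)):
    cv2.imwrite(f"pics/{n}.png",cv2.resize(c,None,fx=4.5,fy=4.5,interpolation=cv2.INTER_CUBIC))
```

```text
(no output)
```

View pics/tc.png

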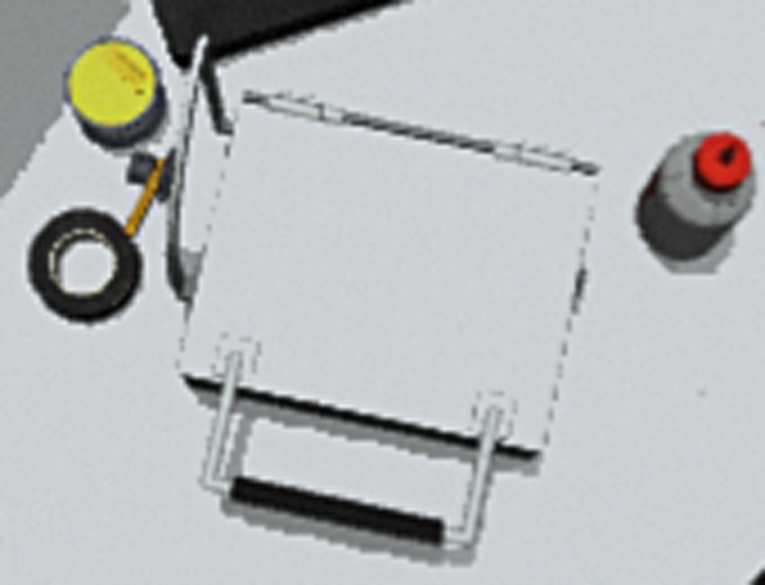

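View pics/sc.png

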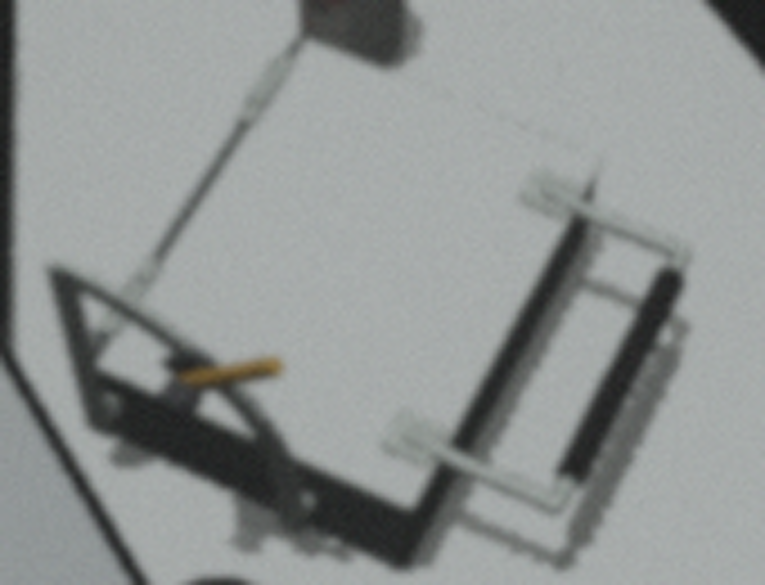

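The top crop shows the bar from (232,488) to (442,532) and the pointer from its clamp at (163,160) to its tip at (128,232). The side crop shows the bar from (572,470) to (675,275) and the pointer from (185,380) to its tip at (278,366). I'll refine these with masks and triangulate.

Create h.py:
```python
import cv2,numpy as np
from bench import env,optics
def ray(m,uv):
    K=np.array(m["K"]);T=np.array(m["T"])
    p=cv2.undistortPoints(np.array([[uv]],float),K,np.array(m["distortion"]))[0,0]
    d=T[:3,:3]@[p[0],-p[1],-1];return T[:3,3],d/np.linalg.norm(d)
def tri(ms,uvs):
    A=np.zeros((3,3));b=np.zeros(3);R=[ray(m,u) for m,u in zip(ms,uvs)]
    for c,d in R:
        P=np.eye(3)-np.outer(d,d);A+=P;b+=P@c
    x=np.linalg.solve(A,b);return x,[np.linalg.norm((np.eye(3)-np.outer(d,d))@(x-c)) for c,d in R]
def ends(mask,x0,y0):
    n,l,s,c=cv2.connectedComponentsWithStats(mask.astype(np.uint8))
    i=1+np.argmax(s[1:,4]);pts=np.argwhere(l==i)[:,::-1].astype(np.float32)
    (cx,cy),(w,h),a=cv2.minAreaRect(pts)
    a=np.radians(a if w>h else a+90);L=(max(w,h)+1)/2
    d=np.array([np.cos(a),np.sin(a)]);c=np.array([cx+x0,cy+y0])
    e=[c-L*d,c+L*d];return c,e,(max(w,h)+1,min(w,h)+1),len(pts)
def sub(im,x0,y0,x1,y1): return im[y0:y1,x0:x1].astype(int),x0,y0
```

Run:
```python
from h import *
T=optics.camera_model("top");S=optics.camera_model("side")
t=cv2.imread("pics/top0.png");s=cv2.imread("pics/side0.png")
bt,x,y=sub(t,229,233,283,254);rt=ends(bt.max(2)<90,x,y)
bs,x,y=sub(s,290,170,326,226);m=bs.max(2)<90
m[:, :]&= ~((np.add.outer(np.arange(56)*0.53,np.arange(36)))<24)   # drop box edge on left
rs=ends(m,x,y)
pt,x,y=sub(t,200,155,220,190);qt=ends((pt[...,2]-pt[...,0])>35,x,y)
ps,x,y=sub(s,200,185,240,210);qs=ends((ps[...,2]-ps[...,0])>35,x,y)
for n,r in zip("bt bs pt ps".split(),(rt,rs,qt,qs)):print(n,[np.round(v,1).tolist() for v in r])
bt=sorted(rt[1],key=lambda e:e[0]);bs=sorted(rs[1],key=lambda e:e[0])
B=[tri([T,S],[a,b]) for a,b in zip(bt,bs)]
pt=sorted(qt[1],key=lambda e:-e[1]);ps=sorted(qs[1],key=lambda e:-e[0])
P=[tri([T,S],[a,b]) for a,b in zip(pt,ps)]
for v in B+P:print(np.round(v[0],1),np.round(v[1],1))
d=B[0][0]-B[1][0];print("barlen",np.linalg.norm(d),"yaw",np.arctan2(-d[0],d[1]))
```

```text
bt [[254.7, 243.2], [[230.7, 237.9], [278.6, 248.4]], [49.1, 6.9], 279]
bs [[308.3, 197.9], [[320.0, 174.5], [296.6, 221.3]], [52.4, 7.7], 324]
pt [[211.9, 173.2], [[216.2, 164.6], [207.6, 181.8]], [19.3, 3.7], 50]
ps [[221.1, 197.1], [[231.6, 195.5], [210.6, 198.8]], [21.2, 3.7], 55]
[517.  -33.4  70.6] [0.6 0.6]
[ 491.2 -147.    71.8] [0.2 0.2]
[627.4   8.4 197.8] [1. 1.]
[675.6  -4.5 144.7] [2.7 2.7]
barlen 116.47914883942848 yaw -0.22330798661971943
```

The bar measures well: centre (504,-90,71), length 116, yaw -0.223. The hinge is therefore near (709,-137,70). The pointer tip sits at radius 170 and side offset 123, both as they should be, so its angle is about 0.86. I'll move toward a hover above the bar.

The rows are not in the units I measure in: shifts go in units of 50 mm and turns go in units of 0.25 rad. I convert before sending: -284 mm is -5.68, -253 mm is -5.06, 0.09 rad is 0.36.

Request:
{"name": "jog_arm", "arguments": {"moves": [{"rotvec":[0,0,0.36],"d":[-0.64,-0.72,0],"finger_gap":60},{"rotvec":[0,0,0.72],"d":[-1.28,-1.44,0],"finger_gap":60},{"rotvec":[0,0,1.08],"d":[-1.92,-2.16,0],"finger_gap":60},{"rotvec":[0,0,1.44],"d":[-2.56,-2.88,0],"finger_gap":60},{"rotvec":[0,0,1.8],"d":[-3.2,-3.6,0],"finger_gap":60},{"rotvec":[0,0,2.16],"d":[-3.84,-4.32,0],"finger_gap":60},{"rotvec":[0,0,2.52],"d":[-4.48,-5.04,0],"finger_gap":60},{"rotvec":[0,0,2.88],"d":[-5.06,-5.68,0],"finger_gap":60}]}}

```text
clock: 0.9
tool_pos: [360.1, 259.2, 205.1]
orientation: [0.506, 0.862, -0.0, -0.0]
ft_force: [-0.1, 0.7, 0.1]
width: 60.4
grasp_force: 0.0
```

Create go.py:
```python
import sys
from h import *
from scipy.spatial.transform import Rotation as R
# target x y z, tool y axis along (cos yaw, sin yaw), tilt 0 -> delta in tool axes
o=env.get_obs();r=R.from_quat(o["orientation"]);x,y,z,yaw=map(float,sys.argv[1:5])
Y=np.array([np.cos(yaw),np.sin(yaw),0]);Z=np.array([0,0,-1.]);X=np.cross(Y,Z)
g=R.from_matrix(np.c_[X,Y,Z])
print("rot",np.round((r.inv()*g).as_rotvec(),3),"shift",np.round(r.inv().apply(np.array([x,y,z])-o["tool_pos"]),1),np.round(o["joint_positions"],2),o["clock"])
```

```bash
python3 go.py 504 -90 200 -.223
```

```text
rot [-0.     0.     0.732] shift [-375.1  -44.7    5.1] [-1.04  0.02  0.33  2.01 -0.01  1.11 -0.2 ] 0.9
```

Scaled: -375 mm is -7.5, -329 mm is -6.58, 0.73 rad is 2.92.

Request:
{"name": "jog_arm", "arguments": {"moves": [{"rotvec":[0,0,0.36],"d":[-0.94,-0.12,0],"finger_gap":50},{"rotvec":[0,0,0.72],"d":[-1.88,-0.22,0],"finger_gap":50},{"rotvec":[0,0,1.08],"d":[-2.82,-0.34,0],"finger_gap":50},{"rotvec":[0,0,1.44],"d":[-3.76,-0.44,0],"finger_gap":50},{"rotvec":[0,0,1.8],"d":[-4.7,-0.56,0],"finger_gap":50},{"rotvec":[0,0,2.16],"d":[-5.64,-0.68,0],"finger_gap":50},{"rotvec":[0,0,2.52],"d":[-6.58,-0.78,0],"finger_gap":50},{"rotvec":[0,0,2.92],"d":[-7.5,-0.9,0],"finger_gap":50}]}}

```text
clock: 1.7
tool_pos: [505.2, -88.4, 205.3]
orientation: [0.78, 0.625, 0.0, -0.0]
ft_force: [0.2, 0.4, 0.3]
width: 50.0
grasp_force: 0.0
```

```bash
python3 go.py 504 -90 200 -.223
```

Run:
```python
from h import *
import pickle
env.get_obs();m=optics.camera_model("wrist");f=optics.grab_frame("wrist");cv2.imwrite("pics/w1.png",f);pickle.dump(m,open("w1.pkl","wb"));print(np.round(m["T"],2),m["K"])
```

```text
rot [ 0.    -0.001  0.004] shift [-1.8 -0.9  5.3] [-0.56  0.19  0.75  1.87 -0.15  1.13  0.02] 1.7
[[ 9.8000e-01  2.1000e-01  6.0000e-02  5.1963e+02]
 [-2.2000e-01  9.4000e-01  2.6000e-01 -2.2710e+01]
 [ 0.0000e+00 -2.7000e-01  9.6000e-01  3.7353e+02]
 [ 0.0000e+00  0.0000e+00  0.0000e+00  1.0000e+00]] [[303.01128177   0.         258.7640088 ]
 [  0.         303.01128177 190.16731795]
 [  0.           0.           1.        ]]
```

View pics/w1.png

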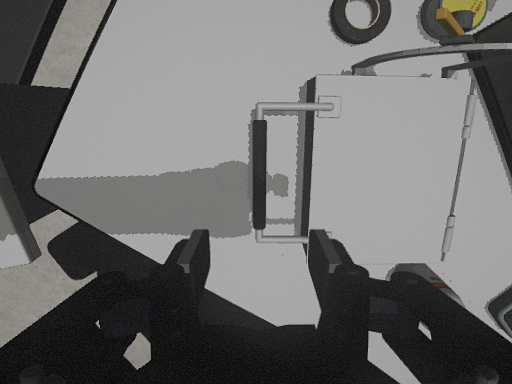

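The wrist view shows the bar vertical at column 259, rows 120–229, and the pointer tip near (440,14) with its clamp at (465,38). I'll triangulate all three views.

Run:
```python
from h import *
import pickle
W=pickle.load(open("w1.pkl","rb"));T=optics.camera_model("top");S=optics.camera_model("side")
w=cv2.imread("pics/w1.png");p,x,y=sub(w,425,0,485,50)
m=(p[...,2]-p[...,0])>40; m&=p[...,2]<230
yy,xx=np.mgrid[0:50,0:60]; m2=m.copy(); 
for nm,mm in(("all",m),("dark",m&(p[...,1]<160))):print(nm,ends(mm,x,y))
b,x,y=sub(w,250,110,272,238);r=ends(b.max(2)<70,x,y);print(r)
we=sorted(r[1],key=lambda e:e[1])
B=[tri([T,S,W],u) for u in (([230.7,237.9],[296.6,221.3],we[0]),([278.6,248.4],[320,174.5],we[1]))]
for v in B:print(np.round(v[0],1),np.round(v[1],1))
d=B[0][0]-B[1][0];yaw=np.arctan2(-d[0],d[1]);c=(B[0][0]+B[1][0])/2
X=np.array([np.cos(yaw),np.sin(yaw),0]);Y=np.array([-X[1],X[0],0]);H=c+210*X;H[2]=70
print(c,yaw,H)
v=tri([T,S],[[207.6,181.8],[231.6,195.5]])[0]-H
for n,u in (("tip",v),):print(u@X,u@Y,u[2],np.arctan2(u[2],-u@X))
# plane-based: intersect rays with the plane y_box=122
for nm,M,us in(("T",T,[[207.6,181.8],[216.2,164.6]]),("S",S,[[231.6,195.5],[210.6,198.8]]),("W",W,[[440,14],[464,35]])):
    q=[]
    for u in us:
        o,d=ray(M,u);k=(122-(o-H)@Y)/(d@Y);e=o+k*d-H;q.append([-e@X,e[2]])
    q=np.array(q);e=q[0]-q[1];print(nm,q.round(1).tolist(),np.hypot(*q[0]),np.arctan2(q[:,1],q[:,0]),np.arctan2(e[1],e[0]))
cv2.imwrite("pics/w1c.png",cv2.resize(w[0:80,400:500],None,fx=6,fy=6,interpolation=cv2.INTER_CUBIC))
```

```text
all (array([459.99999619,  16.99999619]), [array([435.5       ,  16.99999619]), array([484.49999237,  16.99999619])], (48.99999237060547, 34.99999237060547), 875)
dark (array([459.99999619,  16.99999619]), [array([435.5       ,  16.99999619]), array([484.49999237,  16.99999619])], (48.99999237060547, 34.99999237060547), 874)
(array([259.5, 174. ]), [array([259.5, 119.5]), array([259.5, 228.5])], (109.0, 14.0), 1414)
[517.3 -34.2  69.6] [0.9 0.9 1.2]
[ 491.8 -147.2   70.8] [0.4 0.9 1.2]
[504.54664764 -90.71393786  70.22046926] -0.22188046651801596 [ 709.39857127 -136.92745738   70.        ]
-111.9027960466916 123.67045804963938 127.79724775395738 0.8516109885578561
T [[114.6, 137.0], [59.9, 76.5]] 178.6013363377936 [0.87398516 0.90673788] 0.8349400376036122
S [[109.8, 124.1], [65.2, 75.4]] 165.73484675333066 [0.8462676  0.85772945] 0.8289554834619586
W [[108.5, 121.7], [63.5, 76.5]] 163.024164547313 [0.84273963 0.87833864] 0.787166886831585
```

View pics/w1c.png

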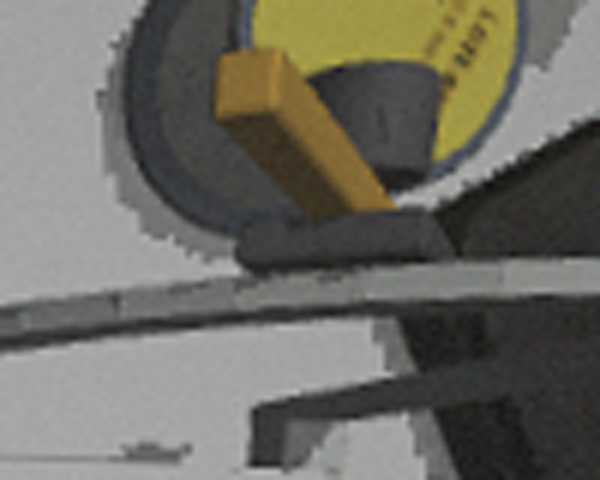

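The close crop puts the centre of the pointer's end face at (441.3,14.1) in the full frame. The target angle is about 0.85. Now I'll descend.

Scaled: 154 mm is 3.08, 70 mm is 1.4.

Request:
{"name": "jog_arm", "arguments": {"moves": [{"d":[-0.04,0,0.7],"finger_gap":50},{"d":[-0.04,0,1.4],"finger_gap":50},{"d":[-0.04,0,2],"finger_gap":50},{"d":[-0.04,0,2.5],"finger_gap":50},{"d":[-0.04,0,2.9],"finger_gap":50},{"d":[-0.04,0,3.08],"finger_gap":50}], "clamp_n": 60}}

```text
clock: 2.35
tool_pos: [502.7, -88.2, 49.2]
orientation: [0.779, 0.627, -0.002, -0.001]
ft_force: [0.1, 0.6, 0.2]
width: 50.0
grasp_force: 0.0
```

Request:
{"name": "jog_arm", "arguments": {"moves": [{"finger_gap":0},{"finger_gap":0},{"finger_gap":0},{"finger_gap":0},{"finger_gap":0},{"finger_gap":0},{"finger_gap":0},{"finger_gap":0}], "clamp_n": 100}}

```text
clock: 3.15
tool_pos: [504.5, -88.7, 51.3]
orientation: [0.779, 0.627, 0.0, -0.0]
ft_force: [0.3, 0.2, 0.5]
width: -0.1
grasp_force: 0.0
```

Run:
```python
from h import *
print(optics.camera_model("wrist")["T"].round(1)[:3,3])
cv2.imwrite("pics/w2.png",optics.grab_frame("wrist"))
s=optics.grab_frame("side");cv2.imwrite("pics/s2.png",cv2.resize(s[90:250,160:360],None,fx=4,fy=3.75,interpolation=cv2.INTER_CUBIC))
```

```text
[518.7 -22.9 219.6]
```

View pics/w2.png

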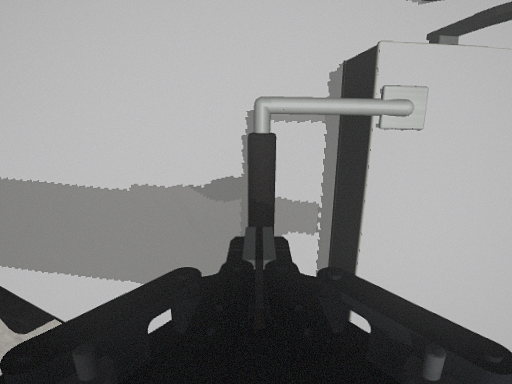

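The wrist view shows the shut fingers (about 232–288, row 237) over the bar, with no gap between them. It isn't clear whether they closed above the bar, so I'll check the side view.

View pics/s2.png

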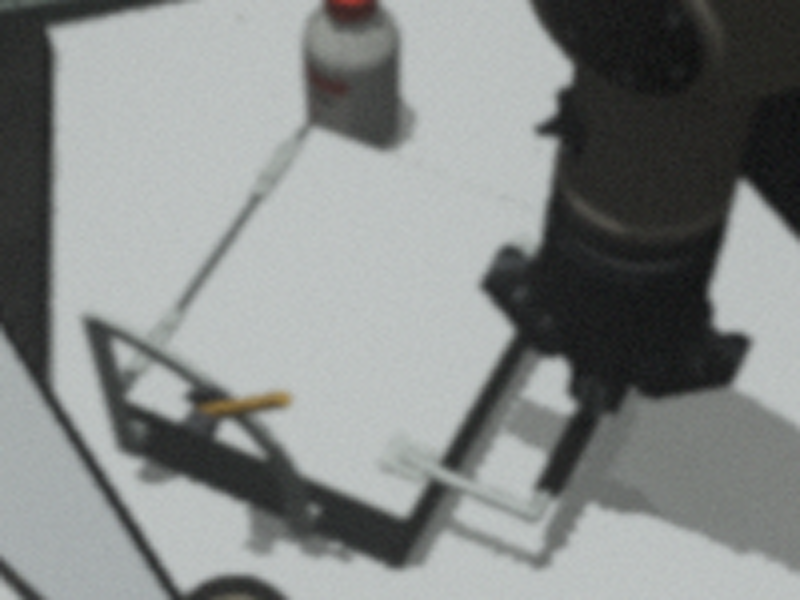

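Run:
```python
from h import *
o=env.get_obs();print(o["width"],o["grasp_force"],o["tool_pos"])
M=optics.camera_model("wrist");Ti=np.linalg.inv(M["T"])
for n,p in(("tcp",o["tool_pos"]),("pinch",o["tool_pos"]+[0,0,19]),("bar",[504.5,-90.7,70]),("barL",[517.3,-34.2,70])):
    c=Ti[:3,:3]@p+Ti[:3,3];c=np.array([c[0],-c[1],-c[2]])
    print(n,cv2.projectPoints(c[None],np.zeros(3),np.zeros(3),M["K"],M["distortion"])[0].ravel().round(1),c[2].round(1))
```

```text
-0.4875842404630016 0.0 [504.51783245 -88.69091863  51.2782618 ]
tcp [259.  223.1] 180.1
pinch [259.  236.4] 161.8
bar [259.8 239.5] 162.6
barL [260.8 130. ] 147.1
```

The side view shows the shut fingertips sitting on top of the bar. In the first wrist picture the tips, with 50 mm spanning 102 px, also work out about 25 mm above the stated TCP. So I closed just above the bar. I'll open, go about 24 mm lower and close again.

Request:
{"name": "jog_arm", "arguments": {"moves": [{"d":[0,0,-0.1],"finger_gap":50},{"d":[0,0,-0.1],"finger_gap":50},{"d":[0,0,-0.1],"finger_gap":50},{"d":[0,0,-0.1],"finger_gap":50},{"d":[-0.04,0,0.1],"finger_gap":50},{"d":[-0.04,0,0.3],"finger_gap":50},{"d":[-0.04,0,0.48],"finger_gap":50},{"d":[-0.04,0,0.48],"finger_gap":50}]}}

```text
clock: 4.05
tool_pos: [502.5, -90.5, 25.4]
orientation: [0.779, 0.627, -0.001, -0.001]
ft_force: [0.3, 0.4, -0.0]
width: 50.2
grasp_force: 0.0
```

Run:
```python
from h import *
cv2.imwrite("pics/w3.png",optics.grab_frame("wrist")[120:320,150:370])
```

Request:
{"name": "jog_arm", "arguments": {"moves": [{"finger_gap":0},{"finger_gap":0},{"finger_gap":0},{"finger_gap":0},{"finger_gap":0},{"finger_gap":0}], "clamp_n": 100}}

```text
clock: 4.7
tool_pos: [505.1, -90.9, 27.9]
orientation: [0.779, 0.627, 0.001, 0.001]
ft_force: [1.8, -1.1, 3.6]
width: 10.8
grasp_force: 97.7
```

Gripping, but a width of 10.8 on a 14 mm bar suggests only the tips hold it. I'll regrasp 9 mm deeper.

Scaled: 9 mm is 0.18, 4 mm is 0.08.

Request:
{"name": "jog_arm", "arguments": {"moves": [{"finger_gap":45},{"finger_gap":45},{"finger_gap":45},{"d":[0,0,0.08],"finger_gap":45},{"d":[0,0,0.18],"finger_gap":45},{"d":[0,0,0.18],"finger_gap":45}]}}

```text
clock: 5.3
tool_pos: [503.2, -90.4, 17.4]
orientation: [0.779, 0.627, -0.001, -0.001]
ft_force: [0.3, 0.9, -0.4]
width: 45.2
grasp_force: 0.0
```

Request:
{"name": "jog_arm", "arguments": {"moves": [{"finger_gap":0},{"finger_gap":0},{"finger_gap":0},{"finger_gap":0},{"finger_gap":0},{"finger_gap":0}], "clamp_n": 100}}

```text
clock: 5.9
tool_pos: [505.2, -90.9, 18.6]
orientation: [0.779, 0.627, 0.001, 0.001]
ft_force: [2.9, -0.3, -1.4]
width: 11.4
grasp_force: 97.3
```

Held at 97 N; the rubber sleeve explains the width. I'll lift along the arc, y = 210(1-cosθ) and z = -210 sinθ, at 0.05 rad per row.

Request:
{"name": "jog_arm", "arguments": {"moves": [{"d":[0,0.006,-0.21],"finger_gap":0},{"d":[0,0.02,-0.42],"finger_gap":0},{"d":[0,0.048,-0.628],"finger_gap":0},{"d":[0,0.084,-0.834],"finger_gap":0},{"d":[0,0.13,-1.04],"finger_gap":0},{"d":[0,0.188,-1.24],"finger_gap":0},{"d":[0,0.254,-1.44],"finger_gap":0},{"d":[0,0.332,-1.636],"finger_gap":0}], "clamp_n": 110}}

```text
clock: 6.7
tool_pos: [521.5, -94.7, 101.0]
orientation: [0.779, 0.627, 0.001, 0.001]
ft_force: [7.5, -2.4, -5.5]
width: 11.4
grasp_force: 107.1
```

Scaled: -68.8 mm is -1.376, -61.3 mm is -1.226.

Request:
{"name": "jog_arm", "arguments": {"moves": [{"d":[0,0.086,-0.19],"finger_gap":0},{"d":[0,0.182,-0.378],"finger_gap":0},{"d":[0,0.288,-0.56],"finger_gap":0},{"d":[0,0.402,-0.736],"finger_gap":0},{"d":[0,0.524,-0.906],"finger_gap":0},{"d":[0,0.656,-1.07],"finger_gap":0},{"d":[0,0.794,-1.226],"finger_gap":0},{"d":[0,0.942,-1.376],"finger_gap":0}]}}

```text
clock: 7.5
tool_pos: [566.0, -104.9, 168.4]
orientation: [0.779, 0.627, -0.001, 0.0]
ft_force: [5.8, -2.7, -8.2]
width: 11.0
grasp_force: 107.1
```

Request:
{"name": "jog_arm", "arguments": {"moves": [{"d":[0,0.05,-0.05],"finger_gap":0},{"d":[0,0.1,-0.096],"finger_gap":0},{"d":[0,0.152,-0.144],"finger_gap":0},{"d":[0,0.152,-0.144],"finger_gap":0},{"d":[0,0.152,-0.144],"finger_gap":0}]}}

```text
clock: 8.0
tool_pos: [572.8, -106.5, 175.0]
orientation: [0.779, 0.627, -0.001, -0.0]
ft_force: [5.0, -2.5, -8.7]
width: 11.3
grasp_force: 107.2
```

Run:
```python
from h import *
o=env.get_obs();print(o["tool_pos"],o["qd"].round(3))
d=o["tool_pos"]-[505.2,-90.9,18.6];h=d@[.9755,-.22,0];print("h,v",h,d[2],"theta",np.arctan2(d[2],210-h),"r",np.hypot(d[2],210-h))
s=optics.grab_frame("side");cv2.imwrite("pics/s4full.png",s);t=optics.grab_frame("top");cv2.imwrite("pics/t4full.png",t)
a=cv2.resize(s[100:250,170:320],(600,600),interpolation=cv2.INTER_CUBIC);cv2.imwrite("pics/s4.png",a)
```

```text
[ 572.79833086 -106.4547755   174.95159006] [-0.     0.    -0.     0.004 -0.     0.001 -0.   ]
h,v 69.36422236772636 156.35159005921403 theta 0.8382662961890591 r 210.29560543263577
```

View pics/s4.png

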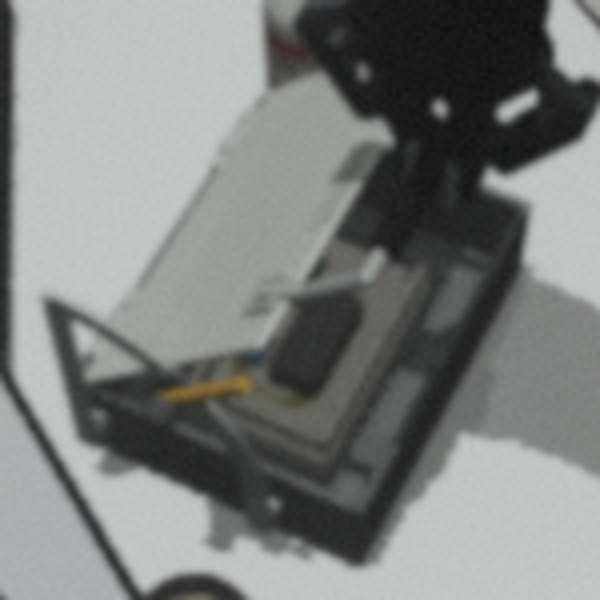

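The side view shows the cover's left edge from (85,383) to (258,350) and the pointer from (160,398) to (250,382), nearly parallel. One numeric check of both angles in this view, using the planes y=100 and y=122.

Run:
```python
from h import *
S=optics.camera_model("side");yaw=-.222
X=np.array([np.cos(yaw),np.sin(yaw),0]);Y=np.array([-X[1],X[0],0]);H=np.array([709.4,-136.9,70])
f=lambda u:np.array(u)/4+[170-.4,100-.4]
ps,x,y=sub(cv2.imread("pics/s4full.png"),200,185,240,210);r=ends((ps[...,2]-ps[...,0])>35,x,y);print(r)
e=sorted(r[1],key=lambda e:-e[0])
for n,us,yp in(("cover",[f((258,350)),f((150,371))],100),("ptr",e,122)):
    q=[]
    for u in us:
        o,d=ray(S,u);k=(yp-(o-H)@Y)/(d@Y);p=o+k*d-H;q.append([-p@X,p[2]])
    q=np.array(q);g=q[0]-q[1];print(n,q.round(1).tolist(),np.hypot(*q.T),np.arctan2(q[:,1],q[:,0]),np.arctan2(g[1],g[0]))
o=env.get_obs();print(o["clock"],o["qd"].round(3),o["grasp_force"])
```

```text
(array([221.60588074, 197.47647095]), [array([233.26456359, 194.88565235]), array([209.94719788, 200.06728955])], (23.886165618896484, 6.097866058349609), 86)
cover [[102.5, 112.3], [42.8, 45.7]] [152.04502481  62.63790951] [0.83079152 0.81867121] 0.8392820700430053
ptr [[113.2, 129.0], [63.3, 69.1]] [171.68049778  93.75858182] [0.8505834  0.82895055] 0.8765976306444743
8.1 [-0.001  0.001  0.001  0.001  0.001  0.001 -0.001] 107.15970039367676
```

Cover is about 0.835 and pointer about 0.85, both in tolerance. I'll nudge 0.012 rad up, settle and hand in.

Request:
{"name": "jog_arm", "arguments": {"moves": [{"d":[0,0.02,-0.018],"finger_gap":0},{"d":[0,0.038,-0.034],"finger_gap":0},{"d":[0,0.038,-0.034],"finger_gap":0},{"d":[0,0.038,-0.034],"finger_gap":0},{"d":[0,0.038,-0.034],"finger_gap":0},{"d":[0,0.038,-0.034],"finger_gap":0}]}}

```text
clock: 8.7
tool_pos: [574.5, -106.9, 176.5]
orientation: [0.779, 0.627, -0.001, -0.0]
ft_force: [4.8, -2.2, -8.2]
width: 11.3
grasp_force: 107.2
```

```bash
python3 -c "
from bench import env
print(env.job_done())"
```

```text
the job is handed in; nothing more can be done
None
```

The job is handed in at about 8.7 s: the cover is held by its handle (107 N grip), still, at about 0.85 rad and in line with the pointer by my measurements; no pass/fail verdict came back, and I did not re-measure the pointer or bystanders against their start positions.

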